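Release a lacquered caddy down the inspection rack and catch it gently

ROBOT

A 6-joint arm with a two-finger parallel gripper is mounted at the origin on the work surface. World frame = base frame: x ahead of the robot, y to its left, z up, the work surface at z = 0. Lengths are in m, angles in rad, forces in N, time in s.
With the tool pointing down it reaches from about 0.275 to 0.725 m from the base axis. Payload 5.6 kg.
Tool frame: the origin (TCP) lies midway between the tips of the shut fingers; the grasp point (between the pads) lies 19 mm behind it; z points along the fingers, y is the line along which they close (so a half turn about z gives the same grasp; the last joint's range is limited). The gripper opens to 85 mm and grips with 20 to 120 N. Pads are 22 mm wide; open, the fingers measure 114 mm over their backs; the gripper's body (76 mm by 85 mm) begins 54 mm behind the grasp point. The pads swing forward as they close: fully open they stand 13 mm farther back than shut.
Start: joints at [-0.927, 0.255, 0.108, 0, -1.424, -0.285], TCP at [0.193, -0.515, 0.231] pointing down, gripper open.
Joint ranges: [-2.95, 2.95], [-1.21, 1.97], [-1.09, 1.5], [-2.87, 1.71], [-2.94, -0.07], [-3.05, 3.05]. Speed limits (rad/s): [2.57, 2.57, 3.14, 3.14, 3.14, 3.14].

INTERFACE

Orientations are given as a unit quaternion [x, y, z, w].
In Python, from station import observe, viewer, ticket gives the robot as it stands.
- The arm moves only by the tool apply_moves, never from a script. Its arguments are lists of equal length, an entry for each row: "translation": the shift along the tool's x, y, z in m, a list of three; "rotation": the turn, a rotation vector about the tool's x, y, z in rad, a list of three; "claw": the finger opening in m, from 0 to 0.0854. In form: {"translation": [[x, y, z], ...], "rotation": [[rx, ry, rz], ...], "claw": [claw, ...]}. A call has 1 to 20 rows; each row is the pose to reach, as a shift and turn from the pose commanded when the call began, along the tool's axes at that moment; what a row does not reach only later rows make up. A row lasts 1/8 s, in which the tool goes at most 62.5 mm and 10.7 degrees, less where a joint would pass 70% of its speed; a pose out of reach is approached as far as the arm can. A call with a gripper value outside its range is refused whole. The fingers move at their own pace and stop on an object; "force" is the grip in N (left out, the last holds). Time passes only in rows, so rows that repeat a pose let the fingers close. It gives the time, the measured TCP pose, the force, the opening and the grip force at its end, in the units of the state.
- observe(): the state, without advancing time (a new reading comes with each control period).
- viewer.capture(name): name is "scene" or "top" or "wrist"; returns (picture, depth): 420x560x3 uint8, blue, green, red; 420x560 float32, m along the optical axis (not along the pixel's ray), 0 where there is no reading.
- viewer.camera_model(name): a dict with "fovy" (degrees; the focal length in pixels is half the picture's height over the tangent of half this angle, whatever the lens; pixels are square), "cx", "cy" (the principal point, pixels), "pose" (4x4, takes a point from camera to world coordinates). Camera axes: x right, y down, z forward; pixel columns grow to the right and rows downward; lengths in m; the calibration is good to about 2 mm. A picture is of the moment at which its call begins: read the wrist's pose just before it. camera_model takes no time and is no camera call; for the wrist camera it gives the pose at the moment of the call.
- ticket.job_done(): hands the job in; it is judged then, once.
The state is a dict: "time": time; "joint_pos": joint angles; "joint_vel": joint speeds; "joint_efforts": joint torques, N m; "position": TCP position; "tcp_rot": TCP orientation; "force": force on the tool from outside, world axes, zero at the start; "wrist_torque": the same for the moment, N m; "width": finger opening in m; "grip_force": force on a finger pad.
Only numpy, scipy, OpenCV 4.12 (cv2) and the standard library are available. Lean on these libraries where they do the work, as an engineer would, in place of code of your own. Each camera call takes 0.05 s, during which the arm holds its last target. There are 200 camera calls.

TASK

Press the red pad fully down to drop the gate, so that the red lacquered caddy rolls out of the guard down the rack. Catch it softly: let the hand run along with it just ahead, closing in at nearly its speed, so that it leans on the fingers and is slowed gradually, never stopping short of the green band, and hold it still on the green band for two seconds. Then ease it down to rest lightly against the black rubber end stop and take the hand away, without knocking or pinching the fresh lacquer and leaving the other things on the bench alone.

Things in the scene. Friction and masses are not known exactly. Their poses are not given: they have to be found in the camera images.
- rack: Wooden gravity rack fixed to the bench, plinth 160 x 500 mm. Origin: on the bench, under the middle of the runway's width. +y points downhill along the runway; -x is the side of the red pad (towards the robot). The runway (deck) is 98 mm wide between side rails 14 mm high. Its surface is 75 mm above the bench at rack y = -200 mm (the tilt hinge) and falls from there towards +y.
- guard_mouth (a point): Top middle of the last hoop of the wire guard, 83 mm above the deck surface, at rack y = -60 mm. The guard (hoops and bars) covers the runway from y = -230 mm to here, so the caddy cannot be handled there; from here downhill the runway is open from above.
- deck (a joint): Downhill slope of the deck in rad (about 0.032 to 0.042; set by hand and locked, does not change in use). Rolling friction slows the caddy: it gains speed at about 2/3 x 9.81 x slope less 0.1, that is 0.1 to 0.17 m/s2 (give or take 0.03). It leaves the guard at about 0.2 m/s and would reach the end stop at 0.3 to 0.37 m/s; its run from gate to end stop is 410 mm.
- gate (a joint): Travel of the gate and its red pad in m: 0 up (gate bar stands 13.5 mm above the deck and blocks the caddy), 0.022 pressed fully down. The bar is flush with the deck at 0.0135; from there the caddy rolls. Sliding friction about 4 N plus 15 N s/m; stays where it is left, no spring.
- pad_top (a point): Centre of the top face of the red round press pad, diameter 48 mm, pressed straight down 22 mm; a link joins it to the gate bar. It stands 104 mm from the runway's centre line on the robot's side (rack x = -104, y = -30 mm). Unpressed its top is 45 mm above the deck surface, pressed 23 mm.
- caddy: Red lacquered tea caddy with gold bands, a cylinder 70 mm in diameter, 90 mm long, about 0.6 kg (varies by a fifth), lying across the runway. Origin: centre of the cylinder, 35 mm above the deck; x axis: the cylinder's axis; turns as it rolls. Starts against the gate at rack y = -200 mm. It must not run into a stopped hand: meet it while moving downhill at nearly its speed.
- band (a point): Centre of the green inspection band on the deck surface, 100 mm long along the runway and as wide as it, at rack y = +100 mm. The caddy is on the band when its axis is above it, that is within 50 mm along the runway. The hand should be running close ahead of the caddy for about half a second before the caddy's axis passes this point.
- end_stop (a point): Middle of the upper uphill edge of the black rubber end stop, a bar across the runway 12 mm high and 20 mm thick. When the caddy rests against it, its axis is 26.6 mm uphill of this point (rack y = +210 mm). A finger kept 16 mm or more above the deck passes over the stop and the side rails.
- bowl: White ceramic bowl, 80 mm wide, 45 mm high, bystander. Origin under its centre.
- brush: Lacquer brush lying on the bench, bystander.
- bottle: Amber bottle, 52 mm wide, 110 mm high, bystander. Origin under its centre.
- jar: Clear jar with a red cap, 70 mm wide and high, bystander. Origin under its centre.
Not all that is in view belongs to the job. Leave any blue or turquoise look-alike of the caddy alone.

How it is judged:
By the outcome, as a careful person would: the job done as asked, in the order asked, and still so for the second after the job is handed in, with the robot touching nothing.
It also fails if it takes over 42 s, if anything falls off the work surface, if the arm or the gripper's body presses on something with over 40 N, if the wrist force passes 120 N, or if a joint passes its speed limit or range.

## Working session

There is one attempt and no reset: what is moved stays moved. The work goes in short steps, Python scripts to look and compute and a tool call to move; the robot and the scene stay as the last step left them, time stands still between calls to the robot, and variables do not carry over. Pictures are saved under pics/ and viewed, at most 10 in all, crops included, and the job is handed in when it is done.

Besides the shell and the picture viewer there is one more tool, called as name(argument=value, ...) on one line, values as JSON. apply_moves: Moves the arm, as the interface text tells. Its arguments: {"type":"object","properties":{"translation":{"type":"array"},"rotation":{"type":"array"},"claw":{"type":"array"},"force":{"type":"number"}},"required":["translation","rotation","claw"]}

```bash
ls; mkdir -p pics; python3 - <<'E'
from station import observe, viewer
import cv2, numpy as np, pickle
s=observe();print({k:np.round(v,4).tolist() for k,v in s.items()})
for n in("scene","top"):
    p,d=viewer.capture(n);m=viewer.camera_model(n);cv2.imwrite(f"pics/{n}0.png",p);np.save(f"pics/{n}0.npy",d)
    pickle.dump(m,open(f"pics/{n}0.pkl","wb"));print(n,m)
E
```

```text
pics
{'time': 0.0, 'joint_pos': [-0.9274, 0.2557, 0.107, -0.0005, -1.4239, -0.2846], 'joint_vel': [0.0011, -0.0003, 0.0003, -0.0005, -0.0001, 0.0013], 'joint_efforts': [0.0009, -38.6633, 23.7945, 5.3651, -0.006, 0.0], 'position': [0.193, -0.5145, 0.2304], 'tcp_rot': [-0.1784, 0.984, 0.0009, -0.0002], 'force': [-0.6842, 0.0392, 0.5768], 'wrist_torque': [0.0421, 0.0066, 0.0739], 'grip_force': 0.0, 'width': 0.0854}
scene {'fovy': 54.62035453362537, 'cx': 275.77773227206745, 'cy': 208.6670351752617, 'pose': array([[ 0.7224491 ,  0.45606839, -0.51968156,  1.06431959],
       [ 0.69141764, -0.47977954,  0.54014187, -0.55273129],
       [-0.00299095, -0.749542  , -0.66195003,  0.78476349],
       [ 0.        ,  0.        ,  0.        ,  1.        ]])}
top {'fovy': 45.68660733564672, 'cx': 281.8853814152624, 'cy': 208.85525045323305, 'pose': array([[ 0.02020597, -0.98873023,  0.14833833,  0.35701743],
       [-0.99977598, -0.020917  , -0.00323464, -0.01891237],
       [ 0.00630098, -0.14823974, -0.98893138,  1.4033935 ],
       [ 0.        ,  0.        ,  0.        ,  1.        ]])}
```

View pics/scene0.png

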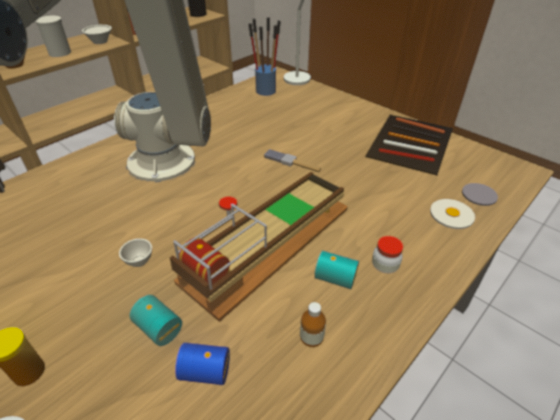

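View pics/top0.png

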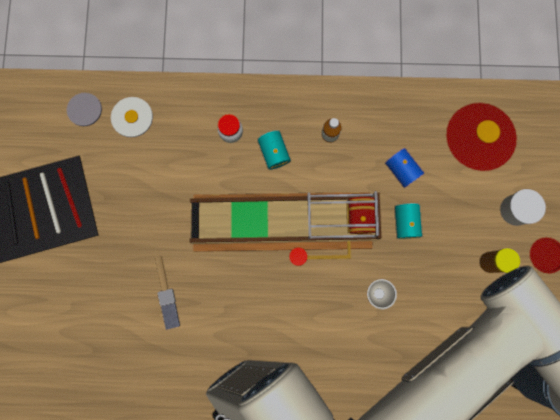

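The pad is at scene (229,203) and top (298,257). The caddy is in the guard at scene (205,257) and top (363,215), the green band at top (250,219), and the end stop at top (195,220).

Red things that could be confused:
- **Pad:** top (298,257).
- **Jar cap:** (229,125).
- **Plates:** (481,136) and (548,255).
- **Caddy look-alikes:** teal (274,150), teal (408,220) and blue (405,168).

I choose the pad at (298,257) and the gold-banded red cylinder at (363,215).

```bash
cat > h.py <<'E'
import cv2, numpy as np, pickle
def load(n,t): return cv2.imread(f"pics/{n}{t}.png"),np.load(f"pics/{n}{t}.npy"),pickle.load(open(f"pics/{n}{t}.pkl","rb"))
def ray(m,u,v):
    f=210/np.tan(np.radians(m["fovy"]/2)); P=m["pose"]
    d=P[:3,:3]@np.array([(u-m["cx"])/f,(v-m["cy"])/f,1.]); return P[:3,3],d
def tri(rs):
    A=np.zeros((3,3));b=np.zeros(3)
    for o,d in rs:
        d=d/np.linalg.norm(d);M=np.eye(3)-np.outer(d,d);A+=M;b+=M@o
    x=np.linalg.solve(A,b)
    return x,[np.linalg.norm(np.cross(x-o,d/np.linalg.norm(d))) for o,d in rs]
def onz(m,u,v,z):
    o,d=ray(m,u,v);return o+d*(z-o[2])/d[2]
def blobs(p,kind,amin=30):
    h=cv2.cvtColor(p,cv2.COLOR_BGR2HSV);H,S,V=h[...,0],h[...,1],h[...,2]
    k={"green":(H>50)&(H<75)&(S>150)&(V>60),"red":((H<5)|(H>174))&(S>190)&(V>90)}[kind].astype(np.uint8)
    c,_=cv2.findContours(k,cv2.RETR_EXTERNAL,cv2.CHAIN_APPROX_NONE)
    return [x for x in c if cv2.contourArea(x)>amin]
def cen(c):
    M=cv2.moments(c);return M["m10"]/M["m00"],M["m01"]/M["m00"]
def depthpts(d,m,step=1):
    v,u=np.mgrid[0:420:step,0:560:step];f=210/np.tan(np.radians(m["fovy"]/2));z=d[::step,::step]
    X=np.stack([(u-m["cx"])/f*z,(v-m["cy"])/f*z,z],-1);return X@m["pose"][:3,:3].T+m["pose"][:3,3]
E
python3 - <<'E'
from h import *
np.set_printoptions(precision=4,suppress=True)
for n in("scene","top"):
    p,d,m=load(n,0);W=depthpts(d,m)
    for k in("green","red"):
        for c in blobs(p,k):
            u,v=cen(c);print(n,k,np.round([u,v],1),cv2.contourArea(c),"depthpt",W[int(v),int(u)],np.round(cv2.boxPoints(cv2.minAreaRect(c)),1).tolist() if k=="green" else "")
E
python3 -c "
import cv2
p=cv2.imread('pics/top0.png')[170:290,180:420];cv2.imwrite('pics/crop0.png',cv2.resize(p,None,fx=3.3,fy=3.3,interpolation=2))"
```

```text
scene green [289.3 208.4] 650.0 depthpt [0.5221 0.062  0.0638] [[266.5, 208.89999389648438], [279.29998779296875, 187.60000610351562], [311.6000061035156, 207.0], [298.79998779296875, 228.3000030517578]]
scene red [191.4 260.8] 31.5 depthpt [ 0.5331 -0.2619  0.1294] 
scene red [197.8 248.7] 94.0 depthpt [ 0.5257 -0.2379  0.1426] 
scene red [389.9 245.3] 280.0 depthpt [0.7913 0.1252 0.0675] 
scene red [226.6 202.3] 85.5 depthpt [ 0.4273 -0.0732  0.1128] 
top green [249. 219.] 1155.5 depthpt [0.5311 0.068  0.0632] [[232.0, 202.0], [266.0, 202.0], [266.0, 236.0], [232.0, 236.0]]
top red [297.9 256.2] 210.0 depthpt [ 0.4284 -0.0646  0.1125] 
top red [545.8 254.8] 810.5 depthpt [ 0.4517 -0.7453  0.0413] 
top red [361.9 216.1] 276.5 depthpt [ 0.5315 -0.2249  0.1458] 
top red [ 69.  197.1] 170.0 depthpt [0.5856 0.575  0.0199] 
top red [228.3 124.6] 307.5 depthpt [0.7926 0.1312 0.0674] 
top red [481.1 136.4] 3494.5 depthpt [ 0.764  -0.5593  0.0984]
```

View pics/crop0.png

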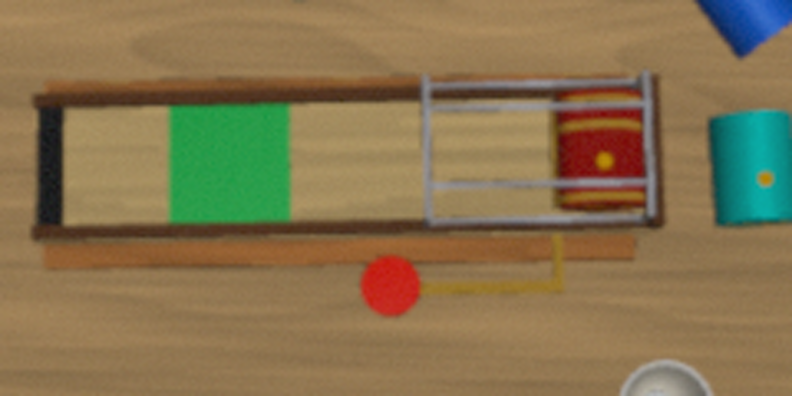

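The crop confirms the choice: the round red pad at the lower left has a brass link to the gate bar, and the red gold-banded caddy lies inside the wire guard. Both look-alikes (blue and teal) are outside the rack. I'll move above the rack for a second, closer view.

```bash
python3 - <<'E'
from h import *
from station import viewer
np.set_printoptions(precision=4,suppress=True)
print(viewer.camera_model("wrist"))
ps,ds,ms=load("scene",0);pt,dt,mt=load("top",0)
print("pad",tri([ray(ms,226.6,202.3),ray(mt,297.9,256.2)]))
print("band",tri([ray(ms,289.3,208.4),ray(mt,249,219)]))
# deck plane from top depth between guard and stop
W=depthpts(dt,mt)[208:231,205:305].reshape(-1,3);W=W[(W[:,2]>.055)&(W[:,2]<.08)]
print(np.linalg.lstsq(np.c_[W[:,:2],np.ones(len(W))],W[:,2],rcond=None)[0],len(W))
E
```

```text
{'fovy': 59.368453057008516, 'cx': 281.0383831025132, 'cy': 206.65489832728437, 'pose': array([[-0.3504,  0.895 ,  0.2759,  0.1226],
       [ 0.9366,  0.3345,  0.1042, -0.5417],
       [ 0.0009,  0.2949, -0.9555,  0.3728],
       [ 0.    ,  0.    ,  0.    ,  1.    ]])}
pad (array([ 0.4269, -0.0687,  0.1091]), [np.float64(0.001971647929414014), np.float64(0.001971647929414017)])
band (array([0.5262, 0.0629, 0.0648]), [np.float64(0.002907676770609984), np.float64(0.002907676770609983)])
[-0.0066 -0.0349  0.0699] 2272
```

apply_moves(translation=[[-0.02, 0.02, -0.01], [-0.06, 0.057, -0.03], [-0.1, 0.095, -0.05], [-0.14, 0.133, -0.07], [-0.18, 0.17, -0.09], [-0.22, 0.21, -0.1], [-0.26, 0.25, -0.1], [-0.3, 0.285, -0.1], [-0.34, 0.32, -0.1], [-0.38, 0.36, -0.1], [-0.4, 0.38, -0.1], [-0.4, 0.38, -0.1]], rotation=[[0, 0, -0.06], [0, 0, -0.18], [0, 0, -0.3], [0, 0, -0.42], [0, 0, -0.54], [0, 0, -0.66], [0, 0, -0.78], [0, 0, -0.9], [0, 0, -1.02], [0, 0, -1.14], [0, 0, -1.21], [0, 0, -1.21]], claw=[0.024, 0.024, 0.024, 0.024, 0.024, 0.024, 0.024, 0.024, 0.024, 0.024, 0.024, 0.024])

```text
time: 1.6
position: [0.4345, -0.017, 0.3303]
tcp_rot: [0.708, -0.707, -0.001, 0.001]
force: [-0.2, -0.1, 0.8]
width: 0.0237
grip_force: 0.0
```

```bash
python3 - <<'E'
from station import observe, viewer
import cv2, numpy as np, pickle
for n in("wrist","top","scene"):
    m=viewer.camera_model(n);p,d=viewer.capture(n);cv2.imwrite(f"pics/{n}1.png",p);np.save(f"pics/{n}1.npy",d);pickle.dump(m,open(f"pics/{n}1.pkl","wb"))
    print(m["pose"])
from h import *
W=depthpts(*(load("wrist",1)[1:]))
for k in("green","red"):
    for c in blobs(load("wrist",1)[0],k,100):
        u,v=cen(c);print(k,u,v,cv2.contourArea(c),W[int(v),int(u)])
E
```

```text
[[-9.99997777e-01  1.12042123e-04 -2.10568490e-03  4.34949271e-01]
 [-5.12692573e-04  9.55703099e-01  2.94331995e-01 -9.28538047e-02]
 [ 2.04538717e-03  2.94332420e-01 -9.55700917e-01  4.72692716e-01]
 [ 0.00000000e+00  0.00000000e+00  0.00000000e+00  1.00000000e+00]]
[[ 0.02020597 -0.98873023  0.14833833  0.35701743]
 [-0.99977598 -0.020917   -0.00323464 -0.01891237]
 [ 0.00630098 -0.14823974 -0.98893138  1.4033935 ]
 [ 0.          0.          0.          1.        ]]
[[ 0.7224491   0.45606839 -0.51968156  1.06431959]
 [ 0.69141764 -0.47977954  0.54014187 -0.55273129]
 [-0.00299095 -0.749542   -0.66195003  0.78476349]
 [ 0.          0.          0.          1.        ]]
green 199.45646117776855 229.2109502137636 6042.5 [0.53059746 0.05995582 0.06583523]
red 5.260150375939849 285.7203007518797 332.5 [0.77087584 0.13101869 0.07047784]
red 286.4533767879775 119.78127829078399 1841.0 [ 0.42947285 -0.06935674  0.11261983]
```

View pics/wrist1.png

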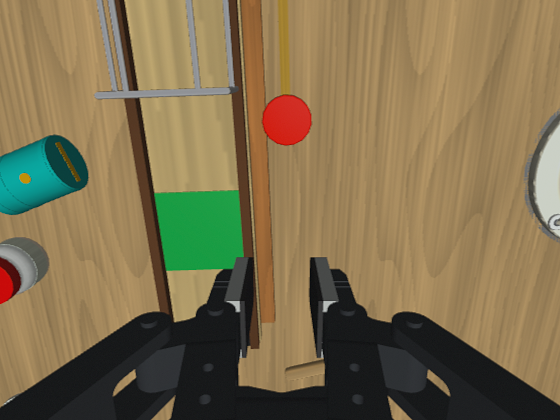

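The wrist view shows the pad at (286,120), the band at (199,229) with one corner at a finger, and the guard mouth hoop near (165,94). Next I combine the views to fit the rack frame.

```bash
python3 - <<'E'
from h import *
np.set_printoptions(precision=4,suppress=True)
w,t,s=[load(n,1) for n in("wrist","top","scene")]
big=lambda p,k,near:min(blobs(p,k,60),key=lambda c:np.hypot(*(np.array(cen(c))-near)))
pads=[(w,(286,120)),(t,(298,256)),(s,(227,202))]
R=[]
for v,n in pads:
    c=cen(big(v[0],"red",n));R.append(ray(v[2],*c));print("pad px",c,"onz .1125",onz(v[2],*c,.1125))
print("pad w+t",tri(R[:2]),"w+t+s",tri(R)," w+s",tri([R[0],R[2]]))
# band edges: fit lines on plane z
for nm,v,n in(("w",w,(199,229)),("t",t,(249,219)),("s",s,(289,208))):
    c=big(v[0],"green",n)[:,0,:]
    P=np.array([onz(v[2],a+0.,b+0.,.0643) for a,b in c])[:,:2]
    lo,hi=np.percentile(P,3,axis=0),np.percentile(P,97,axis=0)
    r=cv2.minAreaRect((P*1000).astype(np.float32));print(nm,"band rect mm",r)
    mid=(lo+hi)/2
    for ax,side in((0,lo),(0,hi),(1,lo),(1,hi)):
        o=1-ax;sel=(abs(P[:,ax]-side[ax])<.004)&(abs(P[:,o]-mid[o])<.035)
        if sel.sum()>4:
            k=np.polyfit(P[sel,o]-mid[o],P[sel,ax],1);print("  edge",'xy'[ax],"=",k[1],"at",'xy'[o],mid[o],"slope",k[0])
# dark stop in top view
g=t[0].max(2);m=((g<55)).astype(np.uint8);m[:195]=0;m[245:]=0;m[:,:185]=0;m[:,205:]=0
c=max(cv2.findContours(m,0,1)[0],key=cv2.contourArea);print("stop",cv2.boundingRect(c),cv2.minAreaRect(c),onz(t[2],*cen(c),.071))
# deck plane by wrist depth
W=depthpts(w[1],w[2])[110:260:2,165:230:2].reshape(-1,3);W=W[abs(W[:,2]-.067)<.008]
print("deck",np.linalg.lstsq(np.c_[W[:,:2]-[.53,.06],np.ones(len(W))],W[:,2],rcond=None)[0],len(W))
E
```

```text
pad px (286.4533767879775, 119.78127829078399) onz .1125 [ 0.429  -0.0686  0.1125]
pad px (362.08990825688073, 216.07828746177367) onz .1125 [ 0.536  -0.2332  0.1125]
pad px (226.70833333333331, 202.13257575757572) onz .1125 [ 0.4287 -0.0721  0.1125]
pad w+t (array([ 0.4397, -0.1163,  0.8133]), [np.float64(0.0010238972977052413), np.float64(0.001023897297705216)]) w+t+s (array([ 0.4878, -0.1417,  0.2241]), [np.float64(0.0866959877296318), np.float64(0.07831213473761954), np.float64(0.03418423740138233)])  w+s (array([ 0.4281, -0.0698,  0.1111]), [np.float64(0.0015153278667477585), np.float64(0.0015153278667478347)])
w band rect mm ((529.906494140625, 63.717018127441406), (96.59081268310547, 97.88426971435547), 2.1077053546905518)
  edge x = 0.4823246368432986 at y 0.06342991619775959 slope -0.02807445907902799
  edge x = 0.5772590034956867 at y 0.06342991619775959 slope -0.04993271150202035
  edge y = 0.015359131459809125 at x 0.5301236797021703 slope 0.0384458763425869
  edge y = 0.11202740220994996 at x 0.5301236797021703 slope 0.028010751031254884
t band rect mm ((563.385009765625
[... 187 characters left out ...]
08269 at y 0.08863337642499301 slope -0.02115750425212694
  edge y = 0.1118931135394379 at x 0.5633879623005731 slope 0.03452555890237143
s band rect mm ((522.6550903320312, 62.33941650390625), (87.7448959350586, 87.34343719482422), 1.385909080505371)
  edge x = 0.48120271093180966 at y 0.062342095819903486 slope -0.02030441651161858
  edge x = 0.5644083300925162 at y 0.062342095819903486 slope -0.008223242532993493
  edge y = 0.020059147508392706 at x 0.522429201297516 slope 0.025270165732945365
  edge y = 0.10414511236645357 at x 0.522429201297516 slope 0.016347893108013337
stop (192, 202, 8, 20) ((195.5, 211.5), (19.0, 7.0), 90.0) [0.5459 0.2112 0.071 ]
deck [ 0.001  -0.0296  0.0646] 2466
```

apply_moves(translation=[[-0.03, -0.01, 0], [-0.06, -0.02, 0], [-0.09, -0.03, 0], [-0.12, -0.04, 0], [-0.15, -0.05, 0]], rotation=[[0, 0, -0.01], [0, 0, -0.02], [0, 0, -0.027], [0, 0, -0.027], [0, 0, -0.027]], claw=[0.024, 0.024, 0.024, 0.024, 0.024])

```text
time: 2.38
position: [0.4848, 0.131, 0.3316]
tcp_rot: [0.715, -0.699, 0.0, -0.0]
force: [-0.2, -0.1, -0.2]
width: 0.0239
grip_force: 0.0
```

```bash
python3 - <<'E'
from station import observe, viewer
import cv2, numpy as np, pickle
for i in range(4):
    o=observe();print(o["time"],np.round(o["position"],4))
    if i<3:
        m=viewer.camera_model("wrist");p,d=viewer.capture("wrist")
n="wrist";cv2.imwrite(f"pics/{n}2.png",p);np.save(f"pics/{n}2.npy",d);pickle.dump(m,open(f"pics/{n}2.pkl","wb"))
from h import *
np.set_printoptions(precision=4,suppress=True)
print(m["pose"][:3,3],o["tcp_rot"])
c=max(blobs(p,"green",500),key=cv2.contourArea);print("band",cen(c),onz(m,*cen(c),.0643),cv2.contourArea(c))
E
```

```text
2.375 [0.4848 0.131  0.3316]
2.425 [0.4855 0.1338 0.3304]
2.475 [0.4849 0.1323 0.3303]
2.525 [0.4846 0.1311 0.3308]
[0.4871 0.0565 0.4727] [ 0.7158 -0.6983 -0.0002  0.0005]
band (241.2273238416528, 96.84971505898945) [0.5286 0.0612 0.0643] 8744.5
```

View pics/wrist2.png

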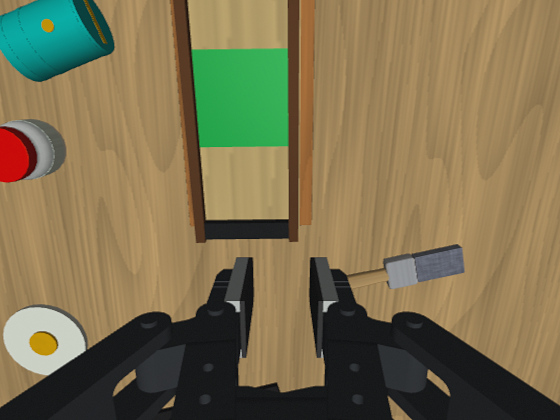

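The band is at (241,97) and the black end stop's uphill edge runs along row 221, columns 205 to 289.

```bash
python3 - <<'E'
from h import *
np.set_printoptions(precision=4,suppress=True)
p,d,m=load("wrist",2)
g=p.max(2).astype(float)
P=[]
for u in range(212,284,6):
    col=g[195:232,u];k=np.argmin(np.diff(cv2.GaussianBlur(col[:,None],(1,3),0)[:,0]))+195.5;P.append(onz(m,u,k,.0715))
P=np.array(P);k=np.polyfit(P[:,0]-.525,P[:,1],1);print("stop uphill edge y at x=.525:",k[1],"slope",k[0])
for nm in(1,2):
    p,d,m=load("wrist",nm)
    c=max(blobs(p,"green",500),key=cv2.contourArea)[:,0,:]
    Q=np.array([onz(m,a,b,.0643) for a,b in c])[:,:2]
    mid=(Q.min(0)+Q.max(0))/2
    for ax in(0,1):
        o=1-ax
        for sgn in(-1,1):
            sel=(abs(Q[:,o]-mid[o])<.03)&((Q[:,ax]-mid[ax])*sgn>.035)
            kk=np.polyfit(Q[sel,o]-mid[o],Q[sel,ax],1);print(nm,"edge",'xy'[ax],kk[1],"slope",kk[0])
W=depthpts(d,m)
print("deck d",W[20,240],W[190,245],"band",W[97,241],"stop",W[230,245])
D=np.vstack([W[5:210:3,205:285:3].reshape(-1,3)]);D=D[abs(D[:,2]-.064)<.008]
A=np.c_[D[:,:2]-[.53,.06],np.ones(len(D))];print("plane",np.linalg.lstsq(A,D[:,2],rcond=None)[0])
w1=load("wrist",1);t0=load("top",0)
print("band tri w1/w2/t0",tri([ray(m,*cen(c)) ,ray(t0[2],249,219)]))
c1=cv2.moments(max(blobs(w1[0],"red",500),key=cv2.contourArea));u=(c1["m10"]/c1["m00"],c1["m01"]/c1["m00"])
print("pad tri w1/t0/s0",tri([ray(w1[2],*u),ray(t0[2],297.9,256.2),ray(load("scene",0)[2],226.6,202.3)]))
# caddy in top0
pt=t0[0];c=[x for x in blobs(pt,"red") if 340<cen(x)[0]<385]
print("caddy",[ (cen(x),cv2.boundingRect(x)) for x in c])
E
```

```text
stop uphill edge y at x=.525: 0.19595150537310796 slope 0.04538165741505248
1 edge x 0.48212515106100073 slope -0.03706663632917462
1 edge x 0.5772336689745879 slope -0.05150295174324667
1 edge y 0.015371973355774242 slope 0.03966850248739785
1 edge y 0.1120295125763717 slope 0.033232145824048466
2 edge x 0.4799319081331403 slope -0.029089737358205293
2 edge x 0.5770969257027874 slope -0.044620867507570945
2 edge y 0.014815013140763698 slope 0.045034148016987206
2 edge y 0.11247929491844635 slope 0.04872790218315136
deck d [ 0.5291 -0.0123  0.0667] [0.5254 0.1641 0.0609] band [0.5289 0.0614 0.0641] stop [0.5248 0.2099 0.0699]
plane [ 0.0017 -0.0376  0.0644]
band tri w1/w2/t0 (array([0.5218, 0.061 , 0.1225]), [np.float64(0.001073792985713), np.float64(0.0010737929857131256)])
pad tri w1/t0/s0 (array([ 0.4278, -0.0687,  0.1096]), [np.float64(0.001238786440761834), np.float64(0.001666511467778531), np.float64(0.0024520311712474784)])
caddy [((361.9216395418927, 216.1205545509343), (350, 210, 25, 13))]
```

apply_moves(translation=[[0.02, 0.01, 0.01], [0.06, 0.03, 0.03], [0.1, 0.05, 0.06], [0.14, 0.06, 0.09], [0.18, 0.06, 0.12], [0.199, 0.06, 0.15], [0.199, 0.06, 0.18], [0.199, 0.06, 0.196], [0.199, 0.06, 0.196]], rotation=[[0, 0, -0.01], [0, 0, -0.016], [0, 0, -0.016], [0, 0, -0.016], [0, 0, -0.016], [0, 0, -0.016], [0, 0, -0.016], [0, 0, -0.016], [0, 0, -0.016]], claw=[0.024, 0.024, 0.024, 0.024, 0.024, 0.024, 0.024, 0.024, 0.024])

```text
time: 3.65
position: [0.4282, -0.0704, 0.1347]
tcp_rot: [0.721, -0.693, -0.001, 0.001]
force: [-0.4, -0.0, 0.5]
width: 0.0241
grip_force: 0.0
```

```bash
python3 - <<'E'
from station import observe, viewer
import cv2, numpy as np, pickle
o=observe();print(o["time"],o["position"],o["tcp_rot"],o["force"])
q=o["tcp_rot"];print("yaw x",np.degrees(2*np.arctan2(q[1],q[0])))
m=viewer.camera_model("wrist");p,d=viewer.capture("wrist")
cv2.imwrite("pics/wrist3.png",p);np.save("pics/wrist3.npy",d);pickle.dump(m,open("pics/wrist3.pkl","wb"))
from h import *
W=depthpts(d,m)
for c in blobs(p,"red",300):
    u,v=cen(c);print(u,v,cv2.contourArea(c),cv2.boundingRect(c),onz(m,u,v,.1125),W[int(v),int(u)])
E
```

```text
3.65 [ 0.42818209 -0.07041003  0.13474292] [ 7.20801811e-01 -6.93140484e-01 -5.69192512e-04  8.32903901e-04] [-0.35217082 -0.03734597  0.50345704]
yaw x -87.75850093847296
279.93349813831406 255.27000549349935 5461.0 (231, 214, 97, 88) [ 0.4287569  -0.07072838  0.1125    ] [ 0.429224   -0.07109963  0.11303559]
```

View pics/wrist3.png

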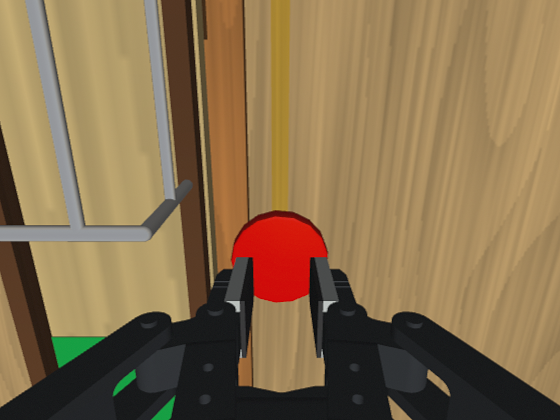

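The pad is centred between the fingertips at (280,255), within 1 mm of the TCP. I'll lower gently to find contact, which is well short of release.

apply_moves(translation=[[0, 0, 0.015], [0, 0, 0.022], [0, 0, 0.022]], rotation=[[0, 0, 0], [0, 0, 0], [0, 0, 0]], claw=[0.024, 0.024, 0.024])

```text
time: 4.08
position: [0.4297, -0.0694, 0.1138]
tcp_rot: [0.721, -0.692, 0.0, -0.0]
force: [-0.0, -0.2, -0.2]
width: 0.0238
grip_force: 0.0
```

apply_moves(translation=[[0, 0, 0.002]], rotation=[[0, 0, 0]], claw=[0.024])

```text
time: 4.2
position: [0.4301, -0.0694, 0.1122]
tcp_rot: [0.722, -0.692, 0.001, -0.0]
force: [-1.2, -0.5, 3.1]
width: 0.0242
grip_force: 1.6
```

apply_moves(translation=[[0, 0, 0.002]], rotation=[[0, 0, 0]], claw=[0.024])

```text
time: 4.32
position: [0.4301, -0.0694, 0.11]
tcp_rot: [0.722, -0.692, 0.001, -0.0]
force: [0.2, -0.4, 2.8]
width: 0.024
grip_force: 1.6
```

apply_moves(translation=[[0, 0, 0.002]], rotation=[[0, 0, 0]], claw=[0.024])

```text
time: 4.45
position: [0.43, -0.0695, 0.1077]
tcp_rot: [0.722, -0.692, 0.001, -0.0]
force: [1.3, -2.1, 3.9]
width: 0.0239
grip_force: 1.6
```

Contact was at TCP z ≈ 0.113, so the pad has travelled about 5 mm. Before releasing, I'll set up caddy tracking and check it against the known start at rack y = -200 mm.

```bash
cat > track.py <<'E'
from h import *
from station import observe, viewer
def rack(P): 
    d=np.asarray(P[:2])-[.5331,-.0364];c,s=np.cos(.041),np.sin(.041);return np.array([c*d[0]+s*d[1],-s*d[0]+c*d[1]])
def look(n,tag=None):
    t=observe()["time"];m=viewer.camera_model(n);p,_=viewer.capture(n)
    if tag: cv2.imwrite(f"pics/{n}{tag}.png",p)
    h=cv2.cvtColor(p,cv2.COLOR_BGR2HSV).astype(int);H,S,V=h[...,0],h[...,1],h[...,2]
    v,u=np.nonzero(((H<7)|(H>172))&(S>150)&(V>45))
    f=210/np.tan(np.radians(m["fovy"]/2));d=np.stack([(u-m["cx"])/f,(v-m["cy"])/f,np.ones(len(u))],-1)@m["pose"][:3,:3].T
    o=m["pose"][:3,3];P=o+d*((.105-o[2])/d[:,2])[:,None]
    r=np.array([rack(q) for q in P]);k=(abs(r[:,0])<.04)&(r[:,1]>-.26)&(r[:,1]<.27);y=r[k,1]
    if len(y)<20: return t,len(y),None
    lo,hi=np.percentile(y,[3,97]);return round(t,3),len(y),np.round([lo,hi,(lo+hi)/2,np.median(y)],4)
E
python3 - <<'E'
from track import *
print(look("top",4));print(look("scene",4));o=observe();print(o["time"],o["position"],o["force"])
E
python3 -c "
import cv2,numpy as np
a=cv2.imread('pics/top4.png')[100:330,150:450];b=cv2.imread('pics/scene4.png')[130:360,130:430];cv2.imwrite('pics/m4.png',np.hstack([a,b]))"
```

```text
(4.45, 402, array([-0.2216, -0.1594, -0.1905, -0.1939]))
(4.5, 290, array([-0.2202, -0.1527, -0.1864, -0.1864]))
4.55 [ 0.4298955  -0.0693149   0.10734364] [ 0.83625924 -0.29466954  1.71283486]
```

View pics/m4.png

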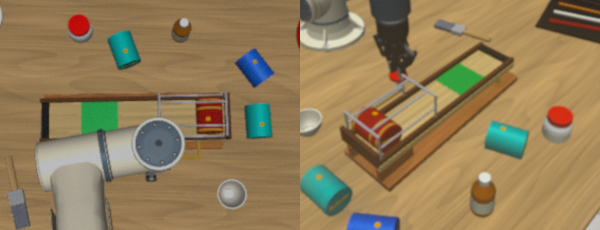

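Top and scene both see the caddy in the guard, with fixed biases of about +6 to 9 mm. I'll calibrate those out using the known start position. Now the press.

apply_moves(translation=[[0, 0, 0.01], [0, 0, 0.0185], [0, 0, 0.0185]], rotation=[[0, 0, 0], [0, 0, 0], [0, 0, 0]], claw=[0.024, 0.024, 0.024])

```text
time: 4.92
position: [0.4303, -0.0696, 0.0915]
tcp_rot: [0.722, -0.692, 0.001, -0.0]
force: [-9.2, 1.3, 28.1]
width: 0.024
grip_force: 14.1
```

apply_moves(translation=[[-0.01, -0.03, -0.008], [-0.019, -0.075, -0.006], [-0.019, -0.104, 0]], rotation=[[0, 0, 0], [0, 0, 0], [0, 0, 0]], claw=[0.024, 0.024, 0.024])

```text
time: 5.3
position: [0.534, -0.0449, 0.0878]
tcp_rot: [0.722, -0.692, -0.001, -0.0]
force: [-0.0, 1.8, -0.4]
width: 0.024
grip_force: 0.0
```

```bash
python3 - <<'E'
from track import *
o=observe();print(o["time"],o["position"],rack(o["position"]),o["force"])
print(look("top",5));print(look("scene",5))
E
```

```text
5.3 [ 0.533964   -0.04487339  0.08782914] [ 0.00051596 -0.00850169] [-0.04753873  1.77082362 -0.38017182]
(5.3, 416, array([-0.1782, -0.1167, -0.1474, -0.1478]))
(5.35, 315, array([-0.1702, -0.1044, -0.1373, -0.1415]))
```

```bash
python3 - <<'E'
from track import *
print(look("top",6));print(look("scene",6));o=observe();print(o["time"],o["position"],rack(o["position"]))
E
```

```text
(5.4, 414, array([-0.166 , -0.1053, -0.1357, -0.1358]))
(5.45, 294, array([-0.1601, -0.0919, -0.126 , -0.1264]))
5.5 [ 0.53175856 -0.04570542  0.08731563] [-0.00172173 -0.00924261]
```

apply_moves(translation=[[-0.01, 0, 0]], rotation=[[0, 0, 0]], claw=[0.024])

```text
time: 5.62
position: [0.5312, -0.036, 0.0885]
tcp_rot: [0.721, -0.693, -0.0, 0.0]
force: [-0.1, 0.3, 0.0]
width: 0.0237
grip_force: 0.0
```

```bash
python3 - <<'E'
from track import *
print(look("top",7));print(look("scene",7));o=observe();print(o["time"],o["position"],rack(o["position"]))
E
```

```text
(5.625, 381, array([-0.1347, -0.0737, -0.1042, -0.1009]))
(5.675, 307, array([-0.1281, -0.059 , -0.0936, -0.099 ]))
5.725 [ 0.53157993 -0.03511389  0.08898464] [-0.00146608  0.00134733]
```

Fit: y_c ≈ -110 + 159 d + 72.5 d² mm, where d = t − 5.65 s. Contact comes at TCP = y_c + 46 mm. Launching the run: the gap closes at about 0.03 m/s, then a gradual slow-down to stop near y = 132 mm.

apply_moves(translation=[[-0.003, 0, 0], [-0.0125, 0, 0.001], [-0.031, 0, 0.002], [-0.056, 0, 0.003], [-0.0835, 0, 0.004], [-0.113, 0, 0.005], [-0.1385, 0, 0.006], [-0.1575, 0, 0.0065], [-0.1695, 0, 0.007], [-0.1755, 0, 0.007], [-0.1775, 0, 0.007], [-0.1775, 0, 0.007]], rotation=[[0, 0, 0], [0, 0, 0], [0, 0, 0], [0, 0, 0], [0, 0, 0], [0, 0, 0], [0, 0, 0], [0, 0, 0], [0, 0, 0], [0, 0, 0], [0, 0, 0], [0, 0, 0]], claw=[0.024, 0.024, 0.024, 0.024, 0.024, 0.024, 0.024, 0.024, 0.024, 0.024, 0.024, 0.024])

```text
time: 7.22
position: [0.5251, 0.1411, 0.0819]
tcp_rot: [0.721, -0.693, -0.0, -0.0]
force: [-0.2, 0.9, -0.6]
width: 0.0242
grip_force: 0.4
```

```bash
python3 - <<'E'
from track import *
o=observe();print(o["time"],o["position"],rack(o["position"]),o["force"])
print(look("scene",8));print(look("wrist",8))
a=cv2.imread("pics/scene8.png")[110:320,150:430];b=cv2.resize(cv2.imread("pics/wrist8.png"),(280,210));cv2.imwrite("pics/m8.png",np.hstack([a,b]))
E
```

```text
7.225 [0.5250684  0.14108399 0.08186154] [-0.00075005  0.17766404] [-0.21186761  0.88901472 -0.60343714]
(7.225, 258, array([0.0938, 0.1681, 0.131 , 0.1234]))
(7.275, 42524, array([0.0986, 0.1642, 0.1314, 0.1263]))
```

View pics/m8.png

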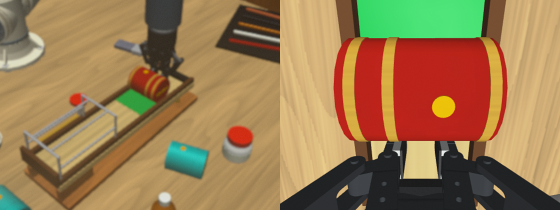

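The caddy leans straight against both fingers at rack y ≈ 131 mm, on the band. Holding for 2.5 s.

apply_moves(translation=[[0, 0, 0], [0, 0, 0], [0, 0, 0], [0, 0, 0], [0, 0, 0], [0, 0, 0], [0, 0, 0], [0, 0, 0], [0, 0, 0], [0, 0, 0], [0, 0, 0], [0, 0, 0], [0, 0, 0], [0, 0, 0], [0, 0, 0], [0, 0, 0], [0, 0, 0], [0, 0, 0], [0, 0, 0], [0, 0, 0]], rotation=[[0, 0, 0], [0, 0, 0], [0, 0, 0], [0, 0, 0], [0, 0, 0], [0, 0, 0], [0, 0, 0], [0, 0, 0], [0, 0, 0], [0, 0, 0], [0, 0, 0], [0, 0, 0], [0, 0, 0], [0, 0, 0], [0, 0, 0], [0, 0, 0], [0, 0, 0], [0, 0, 0], [0, 0, 0], [0, 0, 0]], claw=[0.024, 0.024, 0.024, 0.024, 0.024, 0.024, 0.024, 0.024, 0.024, 0.024, 0.024, 0.024, 0.024, 0.024, 0.024, 0.024, 0.024, 0.024, 0.024, 0.024])

```text
time: 9.82
position: [0.525, 0.1413, 0.0818]
tcp_rot: [0.721, -0.692, -0.0, 0.0]
force: [-0.4, 0.6, 0.3]
width: 0.0237
grip_force: 0.0
```

```bash
python3 - <<'E'
from track import *
print(look("scene",9));print(look("wrist",9));o=observe();print(o["time"],o["position"],rack(o["position"]),o["force"])
E
```

```text
(9.825, 254, array([0.0949, 0.1682, 0.1315, 0.1234]))
(9.875, 42585, array([0.0989, 0.1645, 0.1317, 0.1266]))
9.925 [0.52499044 0.14136227 0.0817957 ] [-0.00081654  0.17794528] [ 0.17535147  0.75530468 -0.16487878]
```

apply_moves(translation=[[-0.001, 0, 0], [-0.003, 0, 0], [-0.006, 0, 0], [-0.009, 0, 0], [-0.012, 0, 0], [-0.015, 0, 0], [-0.018, 0, 0.001], [-0.021, 0, 0.001], [-0.024, 0, 0.001], [-0.027, 0, 0.001], [-0.03, 0, 0.001], [-0.033, 0, 0.001], [-0.036, 0, 0.001], [-0.039, 0, 0.001], [-0.042, 0, 0.001], [-0.045, 0, 0.001], [-0.048, 0, 0.002], [-0.051, 0, 0.002], [-0.053, 0, 0.002], [-0.054, 0, 0.002]], rotation=[[0, 0, 0], [0, 0, 0], [0, 0, 0], [0, 0, 0], [0, 0, 0], [0, 0, 0], [0, 0, 0], [0, 0, 0], [0, 0, 0], [0, 0, 0], [0, 0, 0], [0, 0, 0], [0, 0, 0], [0, 0, 0], [0, 0, 0], [0, 0, 0], [0, 0, 0], [0, 0, 0], [0, 0, 0], [0, 0, 0]], claw=[0.024, 0.024, 0.024, 0.024, 0.024, 0.024, 0.024, 0.024, 0.024, 0.024, 0.024, 0.024, 0.024, 0.024, 0.024, 0.024, 0.024, 0.024, 0.024, 0.024])

```text
time: 12.42
position: [0.5228, 0.1954, 0.0798]
tcp_rot: [0.721, -0.692, 0.0, -0.0]
force: [-0.7, 0.1, 0.2]
width: 0.024
grip_force: 0.0
```

```bash
python3 - <<'E'
from track import *
print(look("scene",10));print(look("wrist",10));o=observe();print(o["time"],o["position"],rack(o["position"]),o["force"])
E
```

```text
(12.425, 245, array([0.151 , 0.2223, 0.1866, 0.1838]))
(12.475, 45110, array([0.1531, 0.2176, 0.1854, 0.1817]))
12.525 [0.52281121 0.19545416 0.07979996] [-0.00077679  0.23208104] [-0.00876858  0.95620059  0.39345569]
```

apply_moves(translation=[[-0.001, 0, 0], [-0.0025, 0, 0], [-0.004, 0, 0], [-0.0055, 0, 0], [-0.007, 0, 0], [-0.0085, 0, 0], [-0.01, 0, 0], [-0.0115, 0, 0], [-0.013, 0, 0], [-0.0145, 0, 0], [-0.016, 0, 0], [-0.017, 0, 0], [-0.018, 0, 0], [-0.019, 0, 0], [-0.02, 0, 0], [-0.021, 0, 0], [-0.022, 0, 0], [-0.023, 0, 0], [-0.024, 0, 0], [-0.025, 0, 0]], rotation=[[0, 0, 0], [0, 0, 0], [0, 0, 0], [0, 0, 0], [0, 0, 0], [0, 0, 0], [0, 0, 0], [0, 0, 0], [0, 0, 0], [0, 0, 0], [0, 0, 0], [0, 0, 0], [0, 0, 0], [0, 0, 0], [0, 0, 0], [0, 0, 0], [0, 0, 0], [0, 0, 0], [0, 0, 0], [0, 0, 0]], claw=[0.024, 0.024, 0.024, 0.024, 0.024, 0.024, 0.024, 0.024, 0.024, 0.024, 0.024, 0.024, 0.024, 0.024, 0.024, 0.024, 0.024, 0.024, 0.024, 0.024])

```text
time: 15.02
position: [0.5218, 0.2203, 0.0798]
tcp_rot: [0.721, -0.692, 0.0, -0.0]
force: [-0.3, -0.3, -1.1]
width: 0.024
grip_force: 0.0
```

apply_moves(translation=[[-0.001, 0, 0], [-0.002, 0, 0], [-0.003, 0, 0], [-0.004, 0, 0], [-0.005, 0, 0], [-0.006, 0, 0], [-0.007, 0, 0], [-0.008, 0, 0]], rotation=[[0, 0, 0], [0, 0, 0], [0, 0, 0], [0, 0, 0], [0, 0, 0], [0, 0, 0], [0, 0, 0], [0, 0, 0]], claw=[0.024, 0.024, 0.024, 0.024, 0.024, 0.024, 0.024, 0.024])

```text
time: 16.02
position: [0.5214, 0.2284, 0.0798]
tcp_rot: [0.721, -0.692, 0.0, -0.0]
force: [0.6, -0.7, -0.0]
width: 0.024
grip_force: 0.0
```

```bash
python3 - <<'E'
from track import *
print(look("scene",11));print(look("wrist",11));o=observe();print(o["time"],o["position"],rack(o["position"]),o["force"])
cv2.imwrite("pics/w11.png",cv2.imread("pics/wrist11.png"))
E
```

```text
(16.025, 195, array([0.1738, 0.2466, 0.2102, 0.2128]))
(16.075, 45211, array([0.1799, 0.2433, 0.2116, 0.2088]))
16.125 [0.52141224 0.2283921  0.07978202] [-0.00082451  0.26504863] [ 0.22628872 -0.88265609 -0.4564236 ]
```

View pics/w11.png

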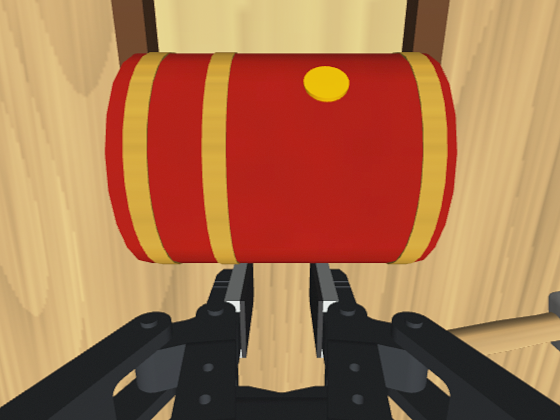

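The caddy rests against the stop at y ≈ 210.5 mm, with a gap of about 9 mm to the fingers. Withdrawing downhill, then up.

apply_moves(translation=[[-0.005, 0, 0], [-0.015, 0, 0], [-0.03, 0, 0], [-0.045, 0, 0], [-0.06, 0, -0.005], [-0.07, 0, -0.02], [-0.08, 0, -0.05], [-0.08, 0, -0.08], [-0.08, 0, -0.12], [-0.08, 0, -0.15], [-0.08, 0, -0.17], [-0.08, 0, -0.17]], rotation=[[0, 0, 0], [0, 0, 0], [0, 0, 0], [0, 0, 0], [0, 0, 0], [0, 0, 0], [0, 0, 0], [0, 0, 0], [0, 0, 0], [0, 0, 0], [0, 0, 0], [0, 0, 0]], claw=[0.024, 0.024, 0.024, 0.024, 0.024, 0.024, 0.024, 0.024, 0.024, 0.024, 0.024, 0.024])

```text
time: 17.62
position: [0.5187, 0.3093, 0.2519]
tcp_rot: [0.722, -0.692, 0.0, -0.002]
force: [0.2, 0.6, -0.6]
width: 0.0237
grip_force: 0.0
```

```bash
python3 - <<'E'
from track import *
print(look("scene",12));o=observe();print(o["time"],o["position"],rack(o["position"]),o["force"])
E
```

```text
(17.625, 169, array([0.1752, 0.2447, 0.2099, 0.213 ]))
17.675 [0.51812964 0.30898161 0.25021334] [-0.00080111  0.34570497] [-0.26620803 -0.28477043 -0.21518066]
```

View pics/scene12.png

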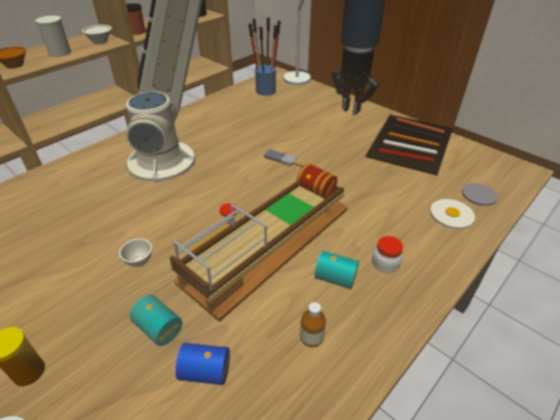

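The caddy rests at the end stop at (318,180), the pad is down at (228,210), the hand is clear, and the other things haven't moved.

```bash
python3 -c "
from station import ticket
print(ticket.job_done())"
```

```text
the job is handed in; nothing more can be done
None
```

The job is handed in: the pad was pressed fully down, and the caddy was caught while moving and held on the green band for over two seconds. It now rests against the end stop with the hand clear, at 17.7 s on the robot clock.

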